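# Unsnap the bedside tumbler and stack it

## Robot

A 6-joint arm with a two-finger parallel gripper is mounted at the origin on the work surface. World frame = base frame: x ahead of the robot, y to its left, z up, the work surface at z = 0. Lengths are in m, angles in degrees, forces in N, time in s.
With the tool pointing down it reaches from about 0.275 to 1 m from the base axis. Payload 8.4 kg.
Tool frame: the origin (TCP) lies on the centre line of the jaws, within the pads' length; the fingertips stand 8 mm ahead of it and the grasp point (between the pads) lies 11 mm behind it (manip.nose_length is the distance from the TCP to the fingertips, in m); z points along the fingers, y is the line along which they close (so a half turn about z gives the same grasp; the last joint's range is limited). The gripper opens to 85 mm and grips with 20 to 120 N. Pads are 22 mm wide; open, the fingers measure 114 mm over their backs; the gripper's body (76 mm by 85 mm) begins 54 mm behind the grasp point. The pads swing forward as they close: fully open they stand 13 mm farther back than shut.
Start: joints at [-64.022, 20.225, 93.587, -0, 66.188, -0.138], TCP at [0.275, -0.561, 0.239] pointing down, gripper open.
Joint ranges: [-150.9, 150.9], [-52.94, 120.26], [3.33, 152.33], [-74.26, 254.26], [0, 154.13], [-172.89, 172.89]. Speed limits (degrees/s): [127.2, 127.2, 159.86, 180, 180, 180].

## Interface

Orientations are given as a 3x3 rotation matrix whose columns are the frame's x, y, z axes.
In Python, from plant import manip, imaging gives the robot as it stands. The module is installed in compiled form; this text tells all that it offers.
- The arm moves only by the tool apply_moves, never from a script. Its argument "commands" is a list of rows, each a list of 3 entries, a list of its own where there are three numbers: the shift along the world's x, y, z in mm, then the turn, a rotation vector about the world's x, y, z in degrees, then the opening, from 0 (shut) to 1 (fully open). In form: [[[x, y, z], [wx, wy, wz], jaw], ...]. A call has exactly 5 rows; each row shifts and turns the commanded pose from where the row before left it; what a row does not reach is not made up. A row lasts 1/8 s, in which the tool goes at most 62.5 mm and 10.7 degrees, less where a joint would pass 70% of its speed; a pose out of reach is approached as far as the arm can. A call is refused whole if a number of a shift passes 62.5 or a number of a turn 10.7, either way. A call with a gripper value outside its range is refused whole. The fingers move at their own pace and stop on an object; "squeeze" is the grip in N (left out, the last holds). Time passes only in rows, so rows that do not move let the fingers close, or fill a call up. It gives the time, the measured TCP pose, the force, the opening and the grip force at its end, in the units of the state.
- manip.observe(): the state, without advancing time (a new reading comes with each control period).
- imaging.snapshot(name): name is "scene" or "side" or "wrist"; returns a dict with "image" (400x640x3 uint8, blue, green, red), "range_z" (400x640 float32, m along the optical axis (not along the pixel's ray), 0 where there is no reading), "vfov" (degrees; the focal length in pixels is half the picture's height over the tangent of half this angle, whatever the lens; pixels are square), "cx", "cy" (the principal point, pixels), "distortion" ([k1, k2, p1, p2, k3] as OpenCV has them; the pictures are not rectified), "R" (3x3) and "t" (3): a world point X has camera coordinates R X + t. Camera axes: x right, y down, z forward; pixel columns grow to the right and rows downward; lengths in m; the calibration is good to about 2 mm. A picture is of the moment at which its call begins.
- manip.finish_job(): hands the job in; it is judged then, once.
The state is a dict: "time_s": time; "joint_positions": joint angles; "qd": joint speeds; "joint_efforts": joint torques, N m; "tcp_pos": TCP position; "orientation": TCP orientation; "contact_force": force on the tool from outside, world axes, zero at the start; "wrist_torque": the same for the moment, N m; "gripper_width": finger opening in m; "gripper_force": force on a finger pad.
Only numpy, scipy, OpenCV 4.12 (cv2) and the standard library are available. Lean on these libraries where they do the work, as an engineer would, in place of code of your own. Each camera call takes 0.05 s, during which the arm holds its last target. There are 200 camera calls.

## Task

Slide the yellow tumbler out of the front of its snap-in dock, past the click of the catches, so that it stands upright on the chest top clear of the dock. Then lift it and stack it squarely inside the red tumbler, leaving the red one standing upright on the chest top with the yellow one fully down in it, let go. Do not tip either tumbler over, and leave the other things on the chest as they are.

Things in the scene. Friction and masses are not known exactly. Their poses are not given: they have to be found in the camera images.
- yellow_tumbler: Yellow plastic footed tumbler, 90 g, upright in the dock at the start; origin at the centre of its underside, z up. Foot disc 53 mm across, 8 mm thick; neck 34 mm; body widens from 42 mm (16 mm up) to 65 mm (49 mm up), then a straight band 65 mm across to the rim, 74 mm up. Open top, wall 2.5 mm, inner floor 20 mm up; inside 46 mm across at 31 mm up: closed fingers can reach in and hook it
- yellow_tumbler_rim (a point): Centre of the yellow tumbler's mouth, level with the rim, 74 mm above its underside; the mouth is 60 mm across inside, 65 mm outside
- red_tumbler: Red plastic tumbler of exactly the same shape and size, about 110 g, upright on the chest top; origin at the centre of its underside. When the yellow one is stacked fully down in it, the yellow underside is about 40 mm above the red underside and the yellow rim about 114 mm above the chest top
- dock: White plastic dock fixed to the chest top: a U-shaped bay, open above and at the front (-x); 85 mm wide (y), x from -32 to +42.5 mm, walls 4 mm thick, 45 mm high, 77 mm apart inside. Origin on the chest top under the docked tumbler's axis. No floor: the foot stands on the chest top, under a grey lip each side (underside 9.5 mm up, 37 mm apart) so it cannot be lifted out
- dock_mouth (a point): Middle of the dock's open front, at chest-top height, 32 mm along the dock's -x from its origin. Two black sprung catches, low on each side ahead of the foot, hold the tumbler: it takes about 8 to 12 N straight along -x to slide it past them. It is free of the lips after 40 mm of sliding and its foot is right out of the dock after 60 mm
- amber_jar: Amber glass jar with a black cap, 60 mm across, 85 mm tall; origin at the centre of its underside. Leave it alone
- toothpick_dispenser: Clear plastic toothpick dispenser with a green push-down top, 46 mm across, 76 mm tall; origin at the centre of its underside. Leave it alone
- clipper_guard: Small metal hair clipper guard lying flat, about 52 x 46 x 20 mm; origin at its underside. Leave it alone
There are look-alikes about, which are no part of the job. Leave any blue or pink look-alike of the dock alone.

How it is judged (in metres and radians):
On the way:
1. the yellow tumbler has been slid out through the dock's front and stands upright on the chest top (x of yellow_tumbler in the frame of dock below -0.058 m and height (world z) of yellow_tumbler below 0.006 m and angle between yellow_tumbler's own z axis and vertical below 0.12 rad), for 0.2 s.
At the end, for the whole second after the job is handed in: The yellow tumbler sits concentrically inside the red one (axes within 6 mm and 0.1 rad), its underside 30 to 47 mm above the red underside (fully down is about 40 mm); the red one stands upright (0.08 rad) on the chest top, the yellow one upright within 0.15 rad; both are at rest and released (horizontal distance between yellow_tumbler and red_tumbler below 0.006 m and z of yellow_tumbler in the frame of red_tumbler between 0.03 and 0.047 m and angle between the z axis of yellow_tumbler and the z axis of red_tumbler, either way round below 0.1 rad and angle between red_tumbler's own z axis and vertical below 0.08 rad and angle between yellow_tumbler's own z axis and vertical below 0.15 rad and height (world z) of red_tumbler below 0.006 m and linear speed of each of yellow_tumbler, red_tumbler below 0.02 m/s); the robot touches nothing.
It fails at once if a tumbler is tipped over (more than 0.7 rad) (angle between any of yellow_tumbler, red_tumbler's own z axis and vertical above 0.7 rad).
It fails at once if another thing on the chest is shifted by more than 30 mm or tipped (distance of any of amber_jar, toothpick_dispenser, clipper_guard from where it was at the start of the episode above 0.03 m or angle between any of amber_jar, toothpick_dispenser's own z axis and vertical above 0.5 rad).
It also fails if it takes over 56 s, if anything falls off the work surface, if the arm or the gripper's body presses on something with over 40 N, if the wrist force passes 120 N, or if a joint passes its speed limit or range.

## Working session

There is one attempt and no reset: what is moved stays moved. The work goes in short steps, Python scripts to look and compute and a tool call to move; the robot and the scene stay as the last step left them, time stands still between calls to the robot, and variables do not carry over. Pictures are saved under pics/ and viewed, at most 10 in all, crops included, and the job is handed in when it is done.

Besides the shell and the picture viewer there is one more tool, called after "Emit:" by a JSON object that holds its "name" and its "arguments", one argument or row to a line. apply_moves: Moves the arm, as the interface text tells. Its arguments: {"type":"object","properties":{"commands":{"type":"array"},"squeeze":{"type":"number"}},"required":["commands"]}

```bash
mkdir -p pics; cat > h.py <<'E'
import numpy as np, cv2
from plant import manip, imaging
def snap(n, f=None):
    s=imaging.snapshot(n)
    if f: cv2.imwrite('pics/'+f, s['image'])
    return s
def cloud(s):
    h,w=s['range_z'].shape
    f=h/2/np.tan(np.radians(s['vfov'])/2)
    K=np.array([[f,0,s['cx']],[0,f,s['cy']],[0,0,1.]])
    v,u=np.mgrid[0:h,0:w]
    p=np.stack([u,v],-1).reshape(-1,1,2).astype(np.float64)
    n=cv2.undistortPoints(p,K,np.array(s['distortion'],float)).reshape(h,w,2)
    z=s['range_z'].astype(float)
    c=np.dstack([n*z[...,None],z])
    X=(c-np.array(s['t']).ravel())@np.array(s['R'])
    X[z==0]=np.nan
    return X
E
python3 - <<'E'
from h import *
a=snap('scene','a.png');b=snap('side','b.png')
cv2.imwrite('pics/ab.png',cv2.resize(np.vstack([a['image'],b['image']]),(480*1,600)))
for n,s in(('sc',a),('si',b)):
    np.save(n,cloud(s)); print(n,-np.array(s['R']).T@np.array(s['t']).ravel())
print(manip.observe())
E
```

```text
sc [ 1.09554906 -0.14519114  0.81254666]
si [0.39856464 0.63034119 0.57997687]
{'time_s': 0.1, 'joint_positions': array([-6.40215634e+01,  2.02585245e+01,  9.36255870e+01,  2.64415879e-03,
        6.61894830e+01, -1.38018998e-01]), 'qd': array([ 0.01047494, -0.15861009, -0.14363283,  0.0129191 ,  0.11411663,
       -0.02094576]), 'joint_efforts': array([-3.75320833e-04, -6.06357336e+01, -3.42818892e+01, -3.43181944e-05,
        3.96150004e-03, -3.75073046e-05]), 'tcp_pos': array([ 0.2749406 , -0.56079397,  0.23863093]), 'orientation': array([[ 8.97909411e-01,  4.40179979e-01, -5.24683226e-04],
       [ 4.40180289e-01, -8.97908646e-01,  1.17317684e-03],
       [ 4.52913514e-05, -1.28436174e-03, -9.99999174e-01]]), 'contact_force': array([ 0.17188508,  0.03597452, -0.08807648]), 'wrist_torque': array([ 0.023888  ,  0.00225969, -0.02577424]), 'gripper_force': 0.0, 'gripper_width': 0.08536824321187719}
```

View pics/a.png

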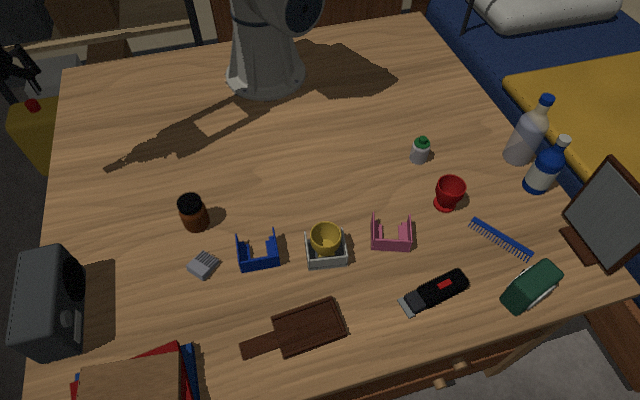

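View pics/b.png

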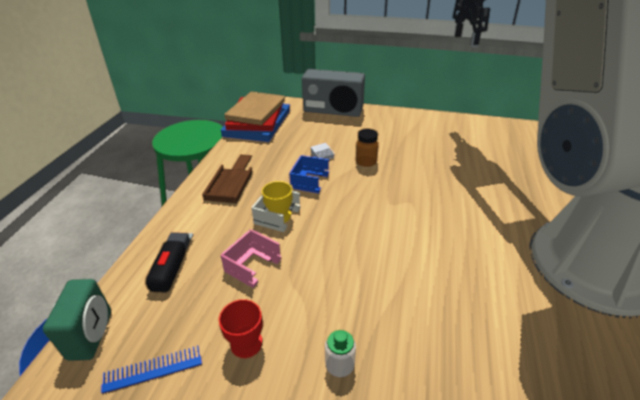

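The scene picture shows the yellow tumbler in the white dock at (326,240), with its front facing the robot (up in the image). The red tumbler is at (450,193), and the blue and pink docks stand on either side. The jar (193,212), guard (203,264) and dispenser (421,150) are well clear.

```bash
python3 - <<'E'
from h import *
from scipy.optimize import least_squares
for n,f in(('sc','a.png'),('si','b.png')):
    X=np.load(n+'.npy'); I=cv2.imread('pics/'+f); H=cv2.cvtColor(I,cv2.COLOR_BGR2HSV)
    h,s,v=cv2.split(H)
    box={'sc':{'y':(300,350,215,265),'r':(430,470,170,215),'w':(295,355,220,275)},'si':{'y':(255,300,180,225),'r':(215,270,295,360),'w':(245,305,185,235)}}[n]
    for k in 'yrw':
        a,b,c,d=box[k]
        m=np.zeros(h.shape,bool); m[c:d,a:b]=1
        if k=='y': m&=(h>18)&(h<35)&(s>140)
        if k=='r': m&=((h<8)|(h>172))&(s>140)
        if k=='w': m&=(s<60)&(v>70)
        P=X[m]; P=P[~np.isnan(P[:,0])]
        print(n,k,len(P),'min',P.min(0).round(3),'max',P.max(0).round(3))
        if k!='w':
            Q=P[(P[:,2]>.052)&(P[:,2]<.079)]
            # outer+inner wall: robust fit w/ radius ~31.5mm
            r=least_squares(lambda p:np.hypot(Q[:,0]-p[0],Q[:,1]-p[1])-.0315,Q[:,:2].mean(0),loss='soft_l1',f_scale=.002)
            print('  centre',r.x.round(4),'res',np.abs(r.fun).mean().round(4),'n',len(Q))
        else:
            Q=P[(P[:,2]>.038)&(P[:,2]<.050)]
            rc=cv2.minAreaRect((Q[:,:2]*1000).astype(np.float32)); print('  dock top rect',rc, len(Q))
            print(cv2.boxPoints(rc).round(0).tolist())
E
```

```text
sc y 872 min [ 0.623 -0.036  0.003] max [0.688 0.028 0.076]
  centre [ 0.656  -0.0037] res 0.0008 n 395
sc r 926 min [ 0.576  0.276 -0.003] max [0.643 0.343 0.076]
  centre [0.6093 0.309 ] res 0.0009 n 401
sc w 417 min [ 0.607 -0.051 -0.002] max [0.704 0.047 0.049]
  dock top rect ((661.3767700195312, -4.787807464599609), (84.75175476074219, 73.91381072998047), 81.82621765136719) 192
[[619.0, -41.0], [692.0, -52.0], [704.0, 32.0], [631.0, 42.0]]
si y 889 min [ 0.621 -0.134 -0.002] max [0.725 0.031 0.075]
  centre [ 0.6539 -0.0012] res 0.0009 n 514
si r 1970 min [ 0.574  0.278 -0.001] max [0.639 0.343 0.076]
  centre [0.6068 0.3106] res 0.0008 n 838
si w 770 min [ 0.617 -0.107 -0.003] max [0.725 0.048 0.066]
  dock top rect ((659.0234375, -1.5015068054199219), (85.60478973388672, 73.3441162109375), 81.38508605957031) 152
[[616.0, -38.0], [689.0, -49.0], [702.0, 35.0], [629.0, 46.0]]
```

Emit:
{"name": "apply_moves", "arguments": {
  "commands": [
    [[25, 37, 0], [0, 0, 4], 1],
    [[25, 37, 0], [0, 0, 4], 1],
    [[25, 37, 0], [0, 0, 4], 1],
    [[25, 37, 0], [0, 0, 4], 1],
    [[25, 37, 0], [0, 0, 4], 1]
  ]
}}

```text
time_s: 0.72
tcp_pos: [0.4006, -0.3748, 0.239]
orientation: [[0.692, 0.722, -0.0], [0.722, -0.692, 0.0], [0.0, -0.0, -1.0]]
contact_force: [0.1, -0.0, 0.2]
gripper_width: 0.0853
gripper_force: 0.0
```

Emit:
{"name": "apply_moves", "arguments": {
  "commands": [
    [[25, 37, 0], [0, 0, 4], 1],
    [[25, 37, 0], [0, 0, 4], 1],
    [[25, 37, 0], [0, 0, 4], 1],
    [[25, 37, 0], [0, 0, 4], 1],
    [[25, 37, 0], [0, 0, 4], 1]
  ]
}}

```text
time_s: 1.35
tcp_pos: [0.5256, -0.1898, 0.2391]
orientation: [[0.403, 0.915, -0.0], [0.915, -0.403, 0.0], [-0.0, -0.0, -1.0]]
contact_force: [0.1, -0.2, -0.1]
gripper_width: 0.0855
gripper_force: 0.0
```

Emit:
{"name": "apply_moves", "arguments": {
  "commands": [
    [[26, 38, -10], [0, 0, 4], 1],
    [[26, 38, -10], [0, 0, 4], 1],
    [[26, 38, -10], [0, 0, 4], 1],
    [[26, 38, -10], [0, 0, 3.6], 1],
    [[26, 36, -10], [0, 0, 0], 1]
  ]
}}

```text
time_s: 1.98
tcp_pos: [0.6556, -0.0017, 0.1886]
orientation: [[0.143, 0.99, -0.001], [0.99, -0.143, -0.0], [-0.0, -0.001, -1.0]]
contact_force: [0.6, -0.2, 0.8]
gripper_width: 0.0854
gripper_force: 0.0
```

```bash
cat >> h.py <<'E'
from scipy.optimize import least_squares
def rim(s,hue,c0,zr=(.052,.08)):
    X=cloud(s); h,sa,v=cv2.split(cv2.cvtColor(s['image'],cv2.COLOR_BGR2HSV))
    m=(sa>140)&(((h>18)&(h<35)) if hue=='y' else ((h<8)|(h>172)))
    Q=X[m]; Q=Q[~np.isnan(Q[:,0])]; Q=Q[(np.hypot(*(Q[:,:2]-c0).T)<.06)&(Q[:,2]>zr[0])&(Q[:,2]<zr[1])]
    if len(Q)<20: return None
    r=least_squares(lambda p:np.hypot(Q[:,0]-p[0],Q[:,1]-p[1])-.0315,c0,loss='soft_l1',f_scale=.002)
    return r.x.round(4),len(Q),np.abs(r.fun).mean().round(4),Q[:,2].max().round(3)
E
python3 - <<'E'
from h import *
o=manip.observe();print(o['tcp_pos'],o['orientation'].round(3),o['joint_positions'].round(1))
s=snap('wrist','w1.png');print(rim(s,'y',[.655,-.0025]))
print(rim(snap('scene'),'y',[.655,-.0025]),rim(snap('side'),'y',[.655,-.0025]))
E
```

```text
[ 0.65561677 -0.00173804  0.18855801] [[ 0.143  0.99  -0.001]
 [ 0.99  -0.143 -0.   ]
 [-0.    -0.001 -1.   ]] [-0.3 25.7 92.2 -0.  62.2  7.9]
(array([ 0.6549, -0.0017]), 1518, np.float64(0.0008), np.float64(0.075))
(array([ 0.656 , -0.0038]), 384, np.float64(0.0008), np.float64(0.078)) (array([ 0.6539, -0.0012]), 516, np.float64(0.0009), np.float64(0.076))
```

View pics/w1.png

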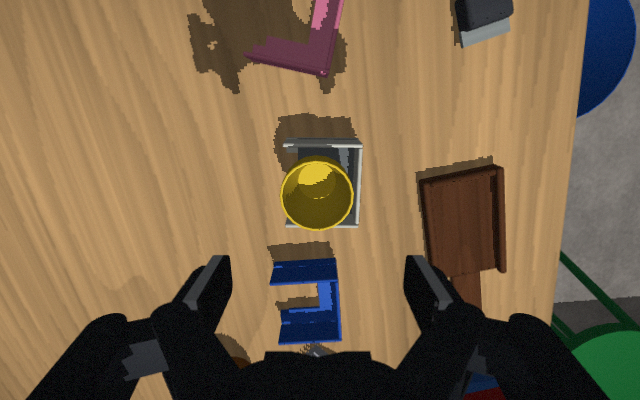

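The wrist view shows the tumbler at (317,195) in the dock, open to the left, which is the -x side. The TCP is within 1 mm of its axis, so I'll descend to 0.055 and close gently.

Emit:
{"name": "apply_moves", "arguments": {
  "commands": [
    [[-0.5, 0, -40], [0, 0, 0], 1],
    [[0, 0, -40], [0, 0, 0], 1],
    [[0, 0, -30], [0, 0, 0], 1],
    [[0, 0, -16], [0, 0, 0], 1],
    [[0, 0, -7], [0, 0, 0], 1]
  ]
}}

```text
time_s: 2.75
tcp_pos: [0.6542, -0.0038, 0.0559]
orientation: [[0.145, 0.989, -0.001], [0.989, -0.145, -0.0], [-0.0, -0.001, -1.0]]
contact_force: [0.3, 0.5, -0.2]
gripper_width: 0.0859
gripper_force: 0.0
```

Emit:
{"name": "apply_moves", "arguments": {
  "commands": [
    [[0, 0, 0], [0, 0, 0], 0.5],
    [[0, 0, 0], [0, 0, 0], 0.5],
    [[0, 0, 0], [0, 0, 0], 0.5],
    [[0, 0, 0], [0, 0, 0], 0.5],
    [[0, 0, 0], [0, 0, 0], 0.5]
  ],
  "squeeze": 30
}}

```text
time_s: 3.38
tcp_pos: [0.6554, -0.0032, 0.0575]
orientation: [[0.144, 0.99, 0.002], [0.99, -0.144, -0.0], [0.0, 0.002, -1.0]]
contact_force: [-0.2, -0.9, 6.4]
gripper_width: 0.0645
gripper_force: 33.8
```

Emit:
{"name": "apply_moves", "arguments": {
  "commands": [
    [[-3, 0.4, 0.5], [0, 0, 0], 0.5],
    [[-4, 0.6, 0], [0, 0, 0], 0.5],
    [[-4, 0.6, 0], [0, 0, 0], 0.5],
    [[-4, 0.6, 0], [0, 0, 0], 0.5],
    [[-4, 0.6, 0], [0, 0, 0], 0.5]
  ],
  "squeeze": 45
}}

```text
time_s: 4.0
tcp_pos: [0.6367, -0.0004, 0.0576]
orientation: [[0.144, 0.99, 0.003], [0.99, -0.144, -0.0], [0.0, 0.003, -1.0]]
contact_force: [2.8, -1.8, 6.5]
gripper_width: 0.0638
gripper_force: 50.1
```

```bash
python3 - <<'E'
from h import *
o=manip.observe();print(o['tcp_pos'],o['contact_force'].round(1),o['wrist_torque'].round(2),o['gripper_width'])
for n in('side','wrist'):
    s=snap(n,n+'2.png');print(rim(s,'y',[.636,0]))
    h,sa,v=cv2.split(cv2.cvtColor(s['image'],cv2.COLOR_BGR2HSV)); X=cloud(s)
    Q=X[(h>18)&(h<35)&(sa>140)];Q=Q[(Q[:,2]>.02)&(Q[:,2]<.1)&(abs(Q[:,1])<.05)];print(np.nanmin(Q,0),np.nanmax(Q,0))
E
```

```text
[ 6.36652793e-01 -4.34414412e-04  5.75786906e-02] [ 2.8 -1.8  6.5] [-0.27 -0.95 -0.02] 0.06382563545079596
(array([0.6361, 0.0016]), 458, np.float64(0.0009), np.float64(0.076))
[ 0.60354498 -0.03208646  0.02053702] [0.66915272 0.03433706 0.0991671 ]
(array([0.6363, 0.0013]), 7768, np.float64(0.0007), np.float64(0.079))
[ 0.6029562  -0.03315542  0.02000144] [0.66898993 0.03283167 0.0918139 ]
```

View pics/side2.png

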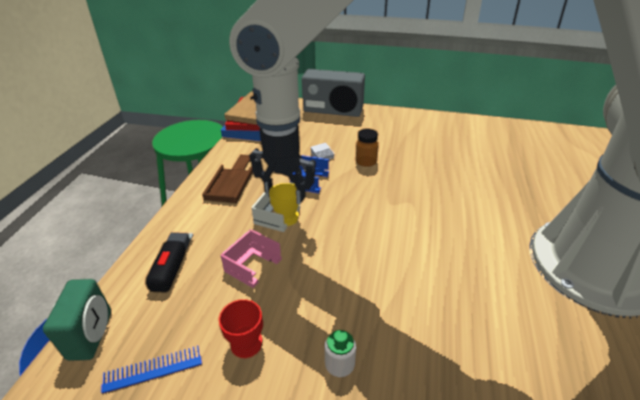

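The tumbler at (285,203) has moved about 19 mm and is still upright. I'll keep pulling.

Emit:
{"name": "apply_moves", "arguments": {
  "commands": [
    [[-6, 0.9, 0], [0, 0, 0], 0.5],
    [[-6, 0.9, 0], [0, 0, 0], 0.5],
    [[-6, 0.9, 0], [0, 0, 0], 0.5],
    [[-6, 0.9, 0], [0, 0, 0], 0.5],
    [[-6, 0.9, 0], [0, 0, 0], 0.5]
  ]
}}

```text
time_s: 4.72
tcp_pos: [0.6062, 0.0042, 0.0576]
orientation: [[0.144, 0.99, 0.002], [0.99, -0.144, 0.0], [0.0, 0.002, -1.0]]
contact_force: [3.3, -0.7, 6.7]
gripper_width: 0.064
gripper_force: 50.2
```

Emit:
{"name": "apply_moves", "arguments": {
  "commands": [
    [[-6, 0.9, 0], [0, 0, 0], 0.5],
    [[-6, 0.9, 0], [0, 0, 0], 0.5],
    [[-6, 0.9, 0], [0, 0, 0], 0.5],
    [[-5, 0.7, 0], [0, 0, 0], 0.5],
    [[0, 0, 0], [0, 0, 0], 0.5]
  ]
}}

```text
time_s: 5.35
tcp_pos: [0.5828, 0.0077, 0.0576]
orientation: [[0.144, 0.99, 0.001], [0.99, -0.144, 0.0], [0.0, 0.001, -1.0]]
contact_force: [1.3, -0.1, 9.5]
gripper_width: 0.0643
gripper_force: 50.3
```

Emit:
{"name": "apply_moves", "arguments": {
  "commands": [
    [[0, 0, 0], [0, 0, 0], 0.5],
    [[0, 0, 0], [0, 0, 0], 0.5],
    [[0, 0, 0], [0, 0, 0], 0.9],
    [[0, 0, 0], [0, 0, 0], 0.9],
    [[0, 0, 0], [0, 0, 0], 0.9]
  ]
}}

```text
time_s: 5.98
tcp_pos: [0.5819, 0.0075, 0.0564]
orientation: [[0.144, 0.99, -0.001], [0.99, -0.144, 0.0], [-0.0, -0.001, -1.0]]
contact_force: [0.2, -0.3, 0.9]
gripper_width: 0.0767
gripper_force: 0.0
```

```bash
python3 - <<'E'
from h import *
o=manip.observe();print(o['tcp_pos'],o['contact_force'].round(1),o['gripper_width'])
for n in('side','wrist','scene'):
    s=snap(n,n+'3.png');print(n,rim(s,'y',[.585,.008]),rim(s,'r',[.608,.31]))
E
```

```text
[0.5818985  0.00754596 0.05635603] [ 0.2 -0.3  0.9] 0.07674969493107221
side (array([0.5816, 0.0099]), 519, np.float64(0.001), np.float64(0.075)) (array([0.6068, 0.3106]), 831, np.float64(0.0008), np.float64(0.075))
wrist (array([0.5826, 0.0094]), 7856, np.float64(0.0008), np.float64(0.075)) None
scene (array([0.5839, 0.0074]), 184, np.float64(0.0008), np.float64(0.077)) (array([0.6094, 0.3089]), 388, np.float64(0.0009), np.float64(0.076))
```

View pics/side3.png

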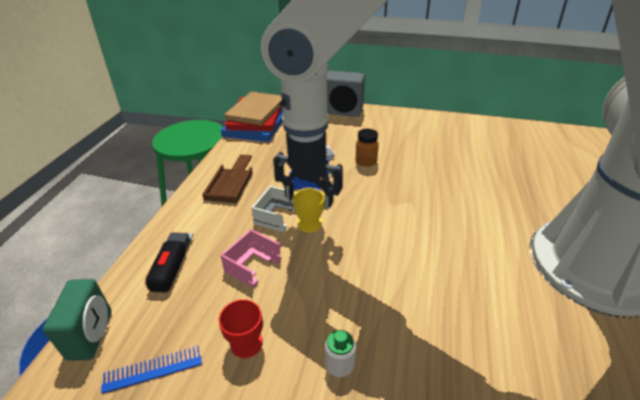

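Yellow now stands upright at (309,212) in front of the dock, about 73 mm out. Next I'll regrip and lift. Both fixed cameras put red about (25.3, 301) mm from yellow.

Emit:
{"name": "apply_moves", "arguments": {
  "commands": [
    [[0, 1.5, 0], [0, 0, 0], 0.9],
    [[0, 0, 0], [0, 0, 0], 0.5],
    [[0, 0, 0], [0, 0, 0], 0.5],
    [[0, 0, 0], [0, 0, 0], 0.5],
    [[0, 0, 0], [0, 0, 0], 0.5]
  ]
}}

```text
time_s: 6.75
tcp_pos: [0.5826, 0.0092, 0.0572]
orientation: [[0.144, 0.99, -0.0], [0.99, -0.144, 0.0], [0.0, -0.0, -1.0]]
contact_force: [-2.8, 0.6, 6.5]
gripper_width: 0.0641
gripper_force: 48.8
```

Emit:
{"name": "apply_moves", "arguments": {
  "commands": [
    [[0, 0, 0], [0, 0, 0], 0.5],
    [[0, 0, 15], [0, 0, 0], 0.5],
    [[0, 0, 30], [0, 0, 0], 0.5],
    [[0, 0, 40], [0, 0, 0], 0.5],
    [[0, 0, 25], [0, 0, 0], 0.5]
  ]
}}

```text
time_s: 7.38
tcp_pos: [0.5834, 0.009, 0.1696]
orientation: [[0.144, 0.99, 0.003], [0.99, -0.144, 0.0], [0.0, 0.002, -1.0]]
contact_force: [1.1, -0.0, -1.2]
gripper_width: 0.0641
gripper_force: 49.9
```

Emit:
{"name": "apply_moves", "arguments": {
  "commands": [
    [[3, 25, 0], [0, 0, 0], 0.5],
    [[3, 35, 0], [0, 0, 0], 0.5],
    [[3, 35, 0], [0, 0, 0], 0.5],
    [[3, 35, 0], [0, 0, 0], 0.5],
    [[3, 35, 0], [0, 0, 0], 0.5]
  ]
}}

```text
time_s: 8.0
tcp_pos: [0.5977, 0.1752, 0.1678]
orientation: [[0.144, 0.99, 0.001], [0.99, -0.144, 0.0], [0.0, 0.001, -1.0]]
contact_force: [0.5, 0.2, -1.1]
gripper_width: 0.064
gripper_force: 49.9
```

Emit:
{"name": "apply_moves", "arguments": {
  "commands": [
    [[3, 35, 0], [0, 0, 0], 0.5],
    [[3, 35, 0], [0, 0, 0], 0.5],
    [[3, 35, 0], [0, 0, 0], 0.5],
    [[1, 20, 0], [0, 0, 0], 0.5],
    [[0, 10, 0], [0, 0, 0], 0.5]
  ]
}}

```text
time_s: 8.62
tcp_pos: [0.6075, 0.3097, 0.1671]
orientation: [[0.143, 0.99, 0.0], [0.99, -0.143, -0.0], [-0.0, 0.0, -1.0]]
contact_force: [-0.4, 0.2, -0.5]
gripper_width: 0.0638
gripper_force: 49.9
```

Emit:
{"name": "apply_moves", "arguments": {
  "commands": [
    [[0, 0, 0], [0, 0, 0], 0.5],
    [[0, 0, 0], [0, 0, 0], 0.5],
    [[0, 0, 0], [0, 0, 0], 0.5],
    [[0, 0, 0], [0, 0, 0], 0.5],
    [[0, 0, 0], [0, 0, 0], 0.5]
  ]
}}

```text
time_s: 9.25
tcp_pos: [0.6077, 0.3087, 0.1668]
orientation: [[0.144, 0.99, 0.0], [0.99, -0.144, -0.0], [-0.0, 0.0, -1.0]]
contact_force: [0.4, 0.0, -1.3]
gripper_width: 0.0639
gripper_force: 49.9
```

```bash
python3 - <<'E'
from h import *
o=manip.observe();print(o['tcp_pos'],o['contact_force'].round(1),o['gripper_width'])
for n in('side','wrist','scene'):
    s=snap(n,n+'4.png');print(n,rim(s,'y',[.608,.31],(.16,.195)),rim(s,'r',[.608,.31]))
E
```

```text
[0.60771184 0.3087279  0.16682066] [ 0.4  0.  -1.3] 0.06390225816446064
side (array([0.6062, 0.3085]), 906, np.float64(0.0007), np.float64(0.186)) (array([0.6069, 0.3102]), 542, np.float64(0.0007), np.float64(0.076))
wrist (array([0.6079, 0.309 ]), 8139, np.float64(0.0007), np.float64(0.193)) (array([0.6084, 0.3099]), 826, np.float64(0.0008), np.float64(0.075))
scene (array([0.6104, 0.3072]), 346, np.float64(0.0011), np.float64(0.19)) (array([0.6091, 0.3091]), 276, np.float64(0.0008), np.float64(0.077))
```

View pics/side4.png

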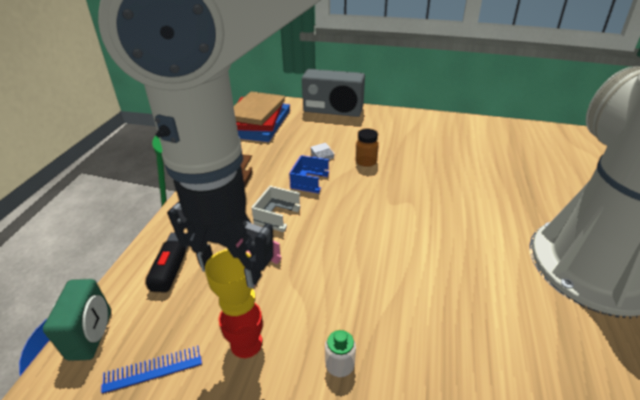

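Yellow at (232,275) hangs upright over red at (243,330), about 1.5 mm short in y. I'll correct that and lower it.

Emit:
{"name": "apply_moves", "arguments": {
  "commands": [
    [[0, 1.4, -8], [0, 0, 0], 0.5],
    [[0, 0, -10], [0, 0, 0], 0.5],
    [[0, 0, -10], [0, 0, 0], 0.5],
    [[0, 0, -10], [0, 0, 0], 0.5],
    [[0, 0, -8], [0, 0, 0], 0.5]
  ]
}}

```text
time_s: 10.02
tcp_pos: [0.6074, 0.3103, 0.1198]
orientation: [[0.144, 0.99, -0.001], [0.99, -0.144, -0.0], [-0.0, -0.001, -1.0]]
contact_force: [-0.5, 0.1, -0.8]
gripper_width: 0.064
gripper_force: 49.9
```

Emit:
{"name": "apply_moves", "arguments": {
  "commands": [
    [[0, 0, -6], [0, 0, 0], 0.5],
    [[0, 0, -5], [0, 0, 0], 0.5],
    [[0, 0, -4], [0, 0, 0], 0.5],
    [[0, 0, -3], [0, 0, 0], 0.5],
    [[0, 0, 0], [0, 0, 0], 0.5]
  ]
}}

```text
time_s: 10.65
tcp_pos: [0.6075, 0.3104, 0.1026]
orientation: [[0.144, 0.99, -0.0], [0.99, -0.144, -0.0], [-0.0, -0.0, -1.0]]
contact_force: [-1.4, -0.6, -0.9]
gripper_width: 0.0638
gripper_force: 49.9
```

Emit:
{"name": "apply_moves", "arguments": {
  "commands": [
    [[0, 0, -2], [0, 0, 0], 0.5],
    [[0, 0, -2], [0, 0, 0], 0.5],
    [[0, 0, -1], [0, 0, 0], 0.5],
    [[0, 0, 0], [0, 0, 0], 0.5],
    [[0, 0, 0], [0, 0, 0], 0.5]
  ]
}}

```text
time_s: 11.28
tcp_pos: [0.6078, 0.3105, 0.098]
orientation: [[0.144, 0.99, 0.0], [0.99, -0.144, 0.0], [0.0, 0.0, -1.0]]
contact_force: [0.9, 0.7, 1.5]
gripper_width: 0.0643
gripper_force: 50.0
```

```bash
python3 - <<'E'
from h import *
o=manip.observe();print(o['tcp_pos'],o['contact_force'].round(1),o['gripper_width'])
for n in('side','wrist','scene'):
    s=snap(n,n+'5.png');print(n,rim(s,'y',[.608,.31],(.09,.125)),rim(s,'r',[.608,.31]))
E
```

```text
[0.60782029 0.31048965 0.09796353] [0.9 0.7 1.5] 0.06426564925151204
side (array([0.6061, 0.3101]), 716, np.float64(0.0006), np.float64(0.117)) (array([0.6066, 0.3101]), 355, np.float64(0.0005), np.float64(0.075))
wrist (array([0.6081, 0.3107]), 8386, np.float64(0.0007), np.float64(0.123)) (array([0.608, 0.31 ]), 1290, np.float64(0.0005), np.float64(0.075))
scene (array([0.6094, 0.3091]), 289, np.float64(0.0011), np.float64(0.118)) (array([0.6086, 0.309 ]), 200, np.float64(0.0008), np.float64(0.076))
```

Yellow is concentric and seated, with contact force just starting. I'll open and retreat straight up.

Emit:
{"name": "apply_moves", "arguments": {
  "commands": [
    [[0, 0, 0], [0, 0, 0], 0.8],
    [[0, 0, 0], [0, 0, 0], 1],
    [[0, 0, 0], [0, 0, 0], 1],
    [[0, 0, 0], [0, 0, 0], 1],
    [[0, 0, 5], [0, 0, 0], 1]
  ]
}}

```text
time_s: 12.05
tcp_pos: [0.6073, 0.3102, 0.1026]
orientation: [[0.144, 0.99, -0.001], [0.99, -0.144, -0.0], [-0.0, -0.001, -1.0]]
contact_force: [-0.1, -0.0, -0.2]
gripper_width: 0.0853
gripper_force: 0.0
```

Emit:
{"name": "apply_moves", "arguments": {
  "commands": [
    [[0, 0, 15], [0, 0, 0], 1],
    [[0, 0, 25], [0, 0, 0], 1],
    [[0, 0, 30], [0, 0, 0], 1],
    [[0, 0, 30], [0, 0, 0], 1],
    [[0, 0, 10], [0, 0, 0], 1]
  ]
}}

```text
time_s: 12.68
tcp_pos: [0.6087, 0.311, 0.216]
orientation: [[0.144, 0.99, 0.004], [0.99, -0.144, 0.002], [0.003, 0.004, -1.0]]
contact_force: [0.9, -0.2, -0.3]
gripper_width: 0.0855
gripper_force: 0.0
```

```bash
python3 - <<'E'
from h import *
o=manip.observe();print(o['tcp_pos'],o['contact_force'].round(1),o['gripper_width'])
for n in('side','wrist','scene'):
    s=snap(n,n+'6.png');print(n,rim(s,'y',[.608,.31],(.09,.125)),rim(s,'r',[.608,.31]))
E
```

```text
[0.60873075 0.31095196 0.21604451] [ 0.9 -0.2 -0.3] 0.08546558128064288
side (array([0.6064, 0.3105]), 1064, np.float64(0.0006), np.float64(0.116)) (array([0.6068, 0.3102]), 371, np.float64(0.0004), np.float64(0.076))
wrist (array([0.6082, 0.3107]), 1850, np.float64(0.0008), np.float64(0.116)) (array([0.6082, 0.3101]), 324, np.float64(0.0005), np.float64(0.075))
scene (array([0.6092, 0.3087]), 469, np.float64(0.0011), np.float64(0.117)) (array([0.6087, 0.3091]), 207, np.float64(0.0008), np.float64(0.076))
```

View pics/side6.png

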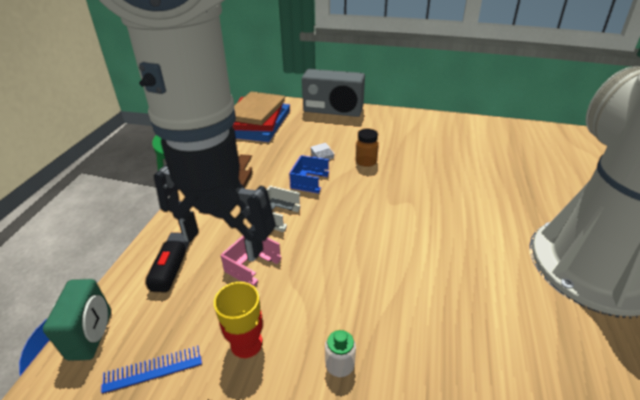

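The yellow tumbler at (239,305) sits squarely in the red one at (244,335), rim height about 115 mm, and the gripper is clear.

```bash
python3 -c "
from plant import manip
print(manip.finish_job())"
```

```text
the job is handed in; nothing more can be done
None
```

The yellow tumbler was slid out of its dock, stood upright, then stacked squarely inside the red one (axes within about 1 mm, rim about 115 mm up) and released, and the job is handed in; no verdict came back.

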